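Seal three opened bottles by their plungers

TASK

The tasting is over: seal the three opened bottles by pressing the black plunger on each stopper down onto its collar, in order from the shortest bottle to the middle one to the tallest. Press gently with the fingertips only: do not lift, shift or tip the bottles, leave the plainly corked bottle and everything else on the table where it is, and finish clear of everything.

Things in the scene. Friction and masses are not known exactly. Their poses are not given: they have to be found in the camera images.
- squat: the SHORTEST of the three stoppered bottles: a squat green glass flask, belly 100 mm across up to 70 mm height, no label; collar top 165 mm, raised plunger top up to 194 mm above the table. Loose, about 0.6 kg, upright; origin at the centre of its underside, z up the axis.
- squat_plunger_top (a point): centre of the top face of the plunger cap of the squat bottle; on the bottle's axis, moves down with the plunger. Black round plunger 31 mm across, 15 mm thick: a 6 mm cap on a rubber cushion on a thin disc, above a 33 mm steel collar on the neck. The cap gives 2 N per mm on its cushion, up to 6 mm (1.3 mm while the plunger slides), and springs back on release.
- squat_plunger (a joint): how far the plunger of the squat bottle is pressed straight down (its disc, not the cap), m: 0 fully raised (starts 0 to 0.003), 0.014 fully down on the collar; at 0.010 or more the bottle is sealed. It slides with about 2.5 N of friction and stays where it is left.
- half: the MIDDLE-height stoppered bottle: a slim green half bottle, 60 mm across, shoulder from 135 mm height, paper label; collar top 225 mm, raised plunger top up to 254 mm above the table. Loose, about 0.5 kg, upright; origin at the centre of its underside, z up the axis.
- half_plunger_top (a point): centre of the top face of the plunger cap of the half bottle; on the bottle's axis, moves down with the plunger. Black round plunger 31 mm across, 15 mm thick: a 6 mm cap on a rubber cushion on a thin disc, above a 33 mm steel collar on the neck. The cap gives 2 N per mm on its cushion, up to 6 mm (1.3 mm while the plunger slides), and springs back on release.
- half_plunger (a joint): how far the plunger of the half bottle is pressed straight down (its disc, not the cap), m: 0 fully raised (starts 0 to 0.003), 0.014 fully down on the collar; at 0.010 or more the bottle is sealed. It slides with about 2.5 N of friction and stays where it is left.
- tall: the TALLEST stoppered bottle: a green full-size bottle, 76 mm across, shoulder from 170 mm height, paper label; collar top 285 mm, raised plunger top up to 314 mm above the table. Loose, about 0.8 kg, upright; origin at the centre of its underside, z up the axis.
- tall_plunger_top (a point): centre of the top face of the plunger cap of the tall bottle; on the bottle's axis, moves down with the plunger. Black round plunger 31 mm across, 15 mm thick: a 6 mm cap on a rubber cushion on a thin disc, above a 33 mm steel collar on the neck. The cap gives 2 N per mm on its cushion, up to 6 mm (1.3 mm while the plunger slides), and springs back on release.
- tall_plunger (a joint): how far the plunger of the tall bottle is pressed straight down (its disc, not the cap), m: 0 fully raised (starts 0 to 0.003), 0.014 fully down on the collar; at 0.010 or more the bottle is sealed. It slides with about 2.5 N of friction and stays where it is left.
- corked: bystander: another full-size green bottle, 74 mm across, 282 mm high, with a plain cork and no plunger; origin under its centre
- tumbler: bystander: clear glass tumbler 68 mm across, 85 mm high; origin under its centre
- saucer: bystander: white saucer 104 mm across, 14 mm high; origin under its centre
- mug: bystander: white mug 68 mm across, 75 mm high; handle towards its +y; origin under its centre
- cork: bystander: loose cork standing on end, 24 mm across, 42 mm high; origin under its centre
- spoon: bystander: steel spoon lying on the table along its x, under 30 mm high; origin under it
- wineglass: bystander: stemmed wine glass 72 mm across, 170 mm high; origin under its foot

How it is judged:
On the way, in this order (a step that is already met when the one before it is completed fails the run):
1. the plunger of the shortest bottle is pressed down (value of joint squat_plunger above 0.01 m), for 0.2 s.
2. the plunger of the middle bottle is pressed down (value of joint half_plunger above 0.01 m), for 0.2 s.
3. the plunger of the tallest bottle is pressed down (value of joint tall_plunger above 0.01 m), for 0.2 s.
At the end, for the whole second after the job is handed in: all three plungers are at least 10 of their 14 mm down; the three bottles stand upright (within 0.08 rad), at rest, within 30 mm of where they started; every bystander is within 30 mm of its start (value of joint each of squat_plunger, half_plunger, tall_plunger above 0.01 m and angle between each of squat, half, tall's own z axis and vertical below 0.08 rad and distance of each of squat, half, tall, corked, tumbler, saucer, mug, cork, spoon, wineglass from where it was at the start of the episode below 0.03 m and linear speed of each of squat, half, tall below 0.02 m/s); the robot touches nothing.
It fails at once if a plunger is pressed out of order (more than 5 mm down before the one before it is 10 mm down) ((value of joint half_plunger above 0.005 m and value of joint squat_plunger below 0.0095 m) or (value of joint tall_plunger above 0.005 m and value of joint half_plunger below 0.0095 m)).
It fails at once if a bottle is lifted (10 mm), tipped (0.3 rad) or shifted (40 mm) (height (world z) of any of squat, half, tall above 0.01 m or angle between any of squat, half, tall's own z axis and vertical above 0.3 rad or distance of any of squat, half, tall from where it was at the start of the episode above 0.04 m).
It fails at once if a bottle or its plunger is pressed with more than 25 N (contact force between any of squat, half, tall and the arm above 25 N or contact force between any of squat, half, tall and the fingers above 25 N).
It fails at once if a bystander is shifted or lifted by more than 40 mm (distance of any of corked, tumbler, saucer, mug, cork, spoon, wineglass from where it was at the start of the episode above 0.04 m).
It also fails if it takes over 56 s, if anything falls off the work surface, if the arm or the gripper's body presses on something with over 40 N, if the wrist force passes 120 N, or if a joint passes its speed limit or range.

ROBOT

A 6-joint arm with a two-finger parallel gripper is mounted at the origin on the work surface. World frame = base frame: x ahead of the robot, y to its left, z up, the work surface at z = 0. Lengths are in m, angles in rad, forces in N, time in s.
With the tool pointing down it reaches from about 0.375 to 0.9 m from the base axis. Payload 3.1 kg.
Tool frame: the origin (TCP) lies at the very end of the fingers, on their centre line; the grasp point (between the pads) lies 19 mm behind it; z points along the fingers, y is the line along which they close (so a half turn about z gives the same grasp; the last joint's range is limited). The gripper opens to 87 mm and grips with 3 to 60 N. Pads are 19 mm wide; open, the fingers measure 117 mm over their backs; the gripper's body (75 mm by 190 mm) begins 51 mm behind the grasp point.
Start: joints at [1.022, 0.527, 1.433, -0, 1.181, -0.178], TCP at [0.226, 0.583, 0.186] pointing down, gripper open.
Joint ranges: [-3.08, 3.08], [-0.75, 2.2], [0.22, 2.44], [-1.43, 4.57], [0, 2.65], [-2.85, 2.85]. Speed limits (rad/s): [2.79, 2.79, 3.14, 3.14, 3.14, 3.14].

INTERFACE

Orientations are given as a unit quaternion [x, y, z, w].
In Python, from rig import status, viewer, robot gives the robot as it stands.
- The arm moves only by the tool arm_command, never from a script. Its arguments are lists of equal length, an entry for each row: "delta_rot": the turn, a rotation vector about the tool's x, y, z in degrees, a list of three; "delta_pos": the shift along the tool's x, y, z in m, a list of three; "gripper": the closure, from -1 (fully open) to 1 (shut). In form: {"delta_rot": [[rx, ry, rz], ...], "delta_pos": [[dx, dy, dz], ...], "gripper": [gripper, ...]}. A call has 1 to 12 rows; each row is the pose to reach, as a shift and turn from the pose commanded when the call began, along the tool's axes at that moment; what a row does not reach only later rows make up. A row lasts 1/12 s, in which the tool goes at most 41.7 mm and 7.16 degrees, less where a joint would pass 70% of its speed; a pose out of reach is approached as far as the arm can. A call with a gripper value outside its range is refused whole. The fingers move at their own pace and stop on an object; "grip_force" is the grip in N (left out, the last holds). Time passes only in rows, so rows that repeat a pose let the fingers close. It gives the time, the measured TCP pose, the force, the opening and the grip force at its end, in the units of the state.
- status.get_obs(): the state, without advancing time (a new reading comes with each control period).
- viewer.camera(name): name is "side" or "top"; returns a dict with "pixels" (480x640x3 uint8, blue, green, red), "fx", "fy", "cx", "cy" (pixels), "pose" (4x4, takes a point from camera to world coordinates). Camera axes: x right, y down, z forward; pixel columns grow to the right and rows downward; lengths in m; the calibration is good to about 2 mm. A picture is of the moment at which its call begins. There is no depth.
- robot.hand_in(): hands the job in; it is judged then, once.
The state is a dict: "time": time; "q": joint angles; "joint_velocities": joint speeds; "joint_torque": joint torques, N m; "position": TCP position; "tool_rot": TCP orientation; "ft_force": force on the tool from outside, world axes, zero at the start; "moment": the same for the moment, N m; "grip_width": finger opening in m; "grip_force": force on a finger pad.
Only numpy, scipy, OpenCV 4.12 (cv2) and the standard library are available. Lean on these libraries where they do the work, as an engineer would, in place of code of your own. Each camera call takes 0.05 s, during which the arm holds its last target. There are 200 camera calls.

## Working session

There is one attempt and no reset: what is moved stays moved. The work goes in short steps, Python scripts to look and compute and a tool call to move; the robot and the scene stay as the last step left them, time stands still between calls to the robot, and variables do not carry over. Pictures are saved under pics/ and viewed, at most 10 in all, crops included, and the job is handed in when it is done.

Besides the shell and the picture viewer there is one more tool, called as name(argument=value, ...) on one line, values as JSON. arm_command: Moves the arm, as the interface text tells. Its arguments: {"type":"object","properties":{"delta_rot":{"type":"array","items":{"type":"array","items":{"type":"number"}}},"delta_pos":{"type":"array","items":{"type":"array","items":{"type":"number"}}},"gripper":{"type":"array","items":{"type":"number"}},"grip_force":{"type":"number"}},"required":["delta_rot","delta_pos","gripper"]}

```bash
mkdir -p pics; python3 - <<'E'
from rig import status, viewer, robot
import cv2,numpy as np
for n in("side","top"):
    c=viewer.camera(n); cv2.imwrite(f"pics/{n}0.png",c["pixels"]); print(n,c["fx"],c["fy"],c["cx"],c["cy"],np.round(c["pose"],4).tolist())
o=status.get_obs();print({k:np.round(v,3).tolist() for k,v in o.items()})
E
```

```text
side 621.5929225991251 621.5929225991251 308.61240573668493 240.34906096293233 [[-0.9685, -0.1823, 0.1694, 0.4036], [-0.2481, 0.6531, -0.7155, 0.8521], [0.0198, -0.735, -0.6778, 1.0414], [0.0, 0.0, 0.0, 1.0]]
top 512.3400718833888 512.3400718833888 326.0204706776623 237.881787259075 [[-0.0091, -0.9847, 0.1741, 0.4165], [-0.9993, 0.0153, 0.0344, -0.0728], [-0.0366, -0.1737, -0.9841, 1.2102], [0.0, 0.0, 0.0, 1.0]]
{'time': 0.1, 'q': [1.022, 0.528, 1.434, 0.0, 1.181, -0.178], 'joint_velocities': [0.0, -0.003, -0.002, 0.001, -0.0, 0.0], 'joint_torque': [-0.001, -44.099, -17.715, 0.063, 0.053, -0.0], 'position': [0.225, 0.582, 0.185], 'tool_rot': [0.184, 0.983, -0.001, -0.0], 'ft_force': [-0.25, 0.076, 0.074], 'moment': [-0.007, -0.029, 0.01], 'grip_force': 0.0, 'grip_width': 0.087}
```

View pics/side0.png

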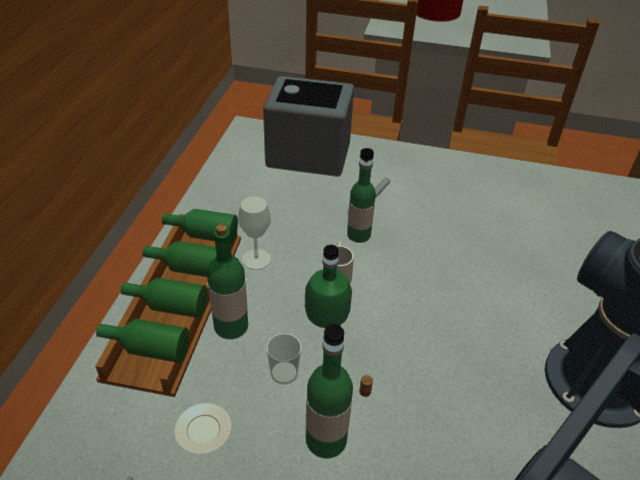

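View pics/top0.png

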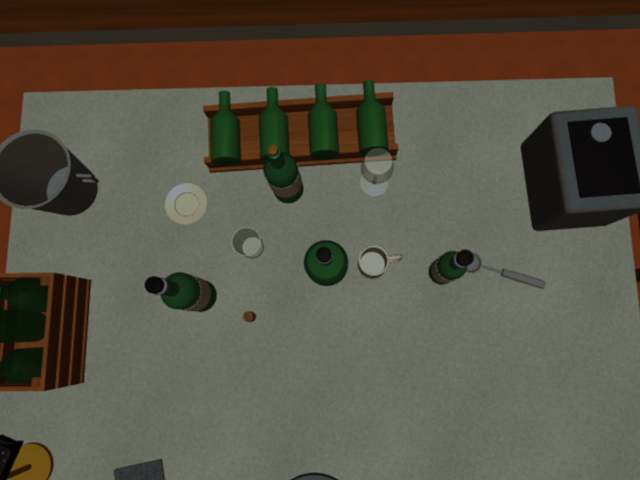

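Side view: plungers are black caps at about (330,252) squat, (367,154) half and (334,331) tall. In the top view they are at about (324,255), (464,258) and (156,285). Next I triangulate the dark blobs.

```bash
cat > h.py <<'E'
import cv2,numpy as np
SEED={"side":{"squat":(330,252),"half":(367,154),"tall":(334,331)},"top":{"squat":(324,255),"half":(464,258),"tall":(156,285)}}
def blob(im,s,r=16):
    x,y=s; p=im[y-r:y+r+1,x-r:x+r+1].max(2)
    m=(p<48).astype(np.uint8)
    n,l,st,ce=cv2.connectedComponentsWithStats(m)
    i=1+np.argmax(st[1:,4]); return ce[i]+[x-r,y-r],st[i]
def ray(c,uv):
    P=np.array(c["pose"]);d=P[:3,:3]@[(uv[0]-c["cx"])/c["fx"],(uv[1]-c["cy"])/c["fy"],1];return P[:3,3],d/np.linalg.norm(d)
def tri(rs):
    A=sum(np.eye(3)-np.outer(d,d) for o,d in rs);b=sum((np.eye(3)-np.outer(d,d))@o for o,d in rs)
    p=np.linalg.solve(A,b);return p,[np.linalg.norm((np.eye(3)-np.outer(d,d))@(p-o)) for o,d in rs]
E
python3 - <<'E'
from rig import viewer,status
from h import *
cs={n:viewer.camera(n) for n in("side","top")}
Z={"squat":.165+.021,"half":.225+.021,"tall":.285+.021}
for k in Z:
    rs=[]
    for n,c in cs.items():
        uv,st=blob(c["pixels"],SEED[n][k]); r=ray(c,uv); rs.append(r)
        o,d=r; print(k,n,uv.round(1),st,"plane",(o+d*(Z[k]-o[2])/d[2]).round(4))
    print(" tri",*[np.round(v,4) for v in tri(rs)])
from scipy.spatial.transform import Rotation as R
print(R.from_quat(status.get_obs()["tool_rot"]).as_matrix().round(3))
ims=[]
for n,c in cs.items():
    ims.append(np.hstack([cv2.resize(c["pixels"][y-16:y+17,x-16:x+17],(264,264),interpolation=0) for x,y in SEED[n].values()]))
cv2.imwrite("pics/crop.png",np.vstack(ims))
E
```

```text
squat side [330.7 251.9] [ 10   9  15  15 181] plane [ 0.5665 -0.0298  0.186 ]
squat top [323.4 254. ] [  8   7  16  17 208] plane [ 0.5648 -0.0313  0.186 ]
 tri [ 0.5659 -0.0312  0.1846] [0.0008 0.0008]
half side [366.5 154.3] [ 10  11  12  13 127] plane [ 0.5482 -0.2965  0.246 ]
half top [459.7 258.8] [  0   8  26  20 355] plane [ 0.5432 -0.2901  0.246 ]
 tri [ 0.5449 -0.2889  0.251 ] [0.0023 0.0023]
tall side [331.7 330.2] [  0   0  28  31 492] plane [0.5041 0.2603 0.306 ]
tall top [154.  284.6] [  5   8  19  17 258] plane [0.4965 0.2672 0.306 ]
 tri [0.4996 0.2652 0.312 ] [0.0036 0.0036]
[[-0.932  0.361 -0.001]
 [ 0.361  0.932 -0.001]
 [ 0.    -0.001 -1.   ]]
```

View pics/crop.png

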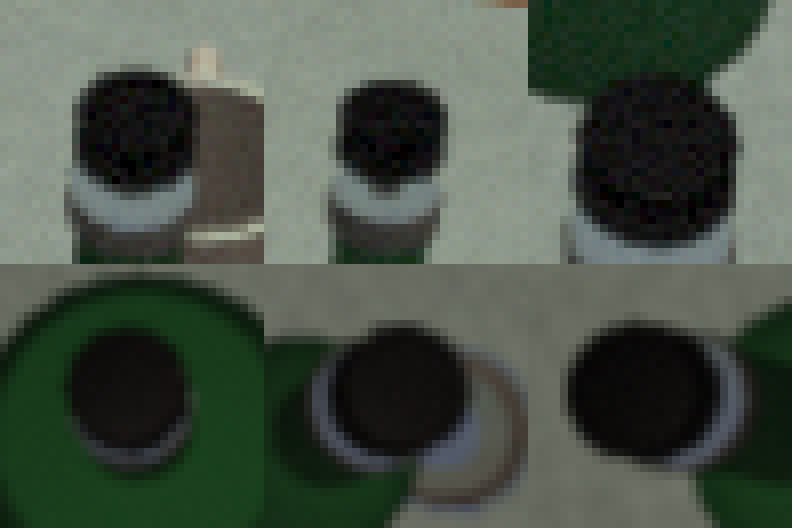

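The crops show the round black caps clearly, but the masks leaked into dark green or onto the neighbouring glass. Refined cap centres are half-top about (465.3,258), tall-side (334.2,334.7) and tall-top (154.5,284.6). I raise the arm and close the fingers first, then re-triangulate.

arm_command(delta_rot=[[0,0,0],[0,0,0],[0,0,0],[0,0,0],[0,0,0],[0,0,0],[0,0,0],[0,0,0],[0,0,0]], delta_pos=[[0,0,-0.04],[0,0,-0.08],[0,0,-0.12],[0,0,-0.16],[0,0,-0.2],[0,0,-0.215],[0,0,-0.215],[0,0,-0.215],[0,0,-0.215]], gripper=[1,1,1,1,1,1,1,1,1], grip_force=5)

```text
time: 0.95
position: [0.2254, 0.5819, 0.3993]
tool_rot: [0.184, 0.983, -0.002, -0.001]
ft_force: [-0.1, 0.1, -1.0]
grip_width: 0.0351
grip_force: 0.0
```

```bash
cat > go.py <<'E'
from rig import status
from scipy.spatial.transform import Rotation as R
import numpy as np
def go(t):
    o=status.get_obs();return R.from_quat(o["tool_rot"]).inv().apply(np.array(t)-o["position"]).round(4)
E
python3 - <<'E'
from rig import viewer
from h import *
from go import *
cs={n:viewer.camera(n) for n in("side","top")}
U={"squat":((330.7,251.9),(323.4,254)),"half":((366.5,154.3),(465.3,258)),"tall":((334.2,334.7),(154.5,284.6))}
for k,(a,b) in U.items():
    p,e=tri([ray(cs["side"],a),ray(cs["top"],b)]);print(k,p.round(4),np.round(e,4))
    if k=="squat": print(go([p[0],p[1],.40]))
o=status.get_obs();print(o["position"],o["grip_width"],o["q"])
E
```

```text
squat [ 0.5659 -0.0312  0.1846] [0.0009 0.0009]
[-5.391e-01 -4.485e-01  4.000e-04]
half [ 0.547  -0.3016  0.2422] [0.0019 0.0019]
tall [0.4977 0.2668 0.3048] [0.0011 0.0011]
[0.22531889 0.58180406 0.39863534] 0.026638598919610353 [ 1.02244432e+00  3.75749248e-01  1.11092303e+00  8.34625876e-08
  1.65996158e+00 -1.78467138e-01]
```

arm_command(delta_rot=[[0,0,0],[0,0,0],[0,0,0],[0,0,0],[0,0,0],[0,0,0],[0,0,0],[0,0,0],[0,0,0],[0,0,0],[0,0,0],[0,0,0]], delta_pos=[[-0.539,-0.449,0],[-0.539,-0.449,0],[-0.539,-0.449,0],[-0.539,-0.449,0],[-0.539,-0.449,0],[-0.539,-0.449,0],[-0.539,-0.449,0],[-0.539,-0.449,0],[-0.539,-0.449,0],[-0.539,-0.449,0],[-0.539,-0.449,0],[-0.539,-0.449,0]], gripper=[1,1,1,1,1,1,1,1,1,1,1,1])

```text
time: 2.05
position: [0.4682, 0.1435, 0.3998]
tool_rot: [0.184, 0.983, -0.0, -0.001]
ft_force: [0.4, 1.2, 0.1]
grip_width: 0.0002
grip_force: 0.0
```

```bash
python3 -c "
from go import *
print(status.get_obs()['position'],go([.566,-.031,.40]))"
```

```text
[0.46821162 0.14352595 0.39976832] [-0.1543 -0.1274 -0.0005]
```

arm_command(delta_rot=[[0,0,0],[0,0,0],[0,0,0],[0,0,0],[0,0,0],[0,0,0],[0,0,0],[0,0,0],[0,0,0],[0,0,0],[0,0,0],[0,0,0]], delta_pos=[[-0.154,-0.127,0],[-0.154,-0.127,0],[-0.154,-0.127,0],[-0.154,-0.127,0],[-0.154,-0.127,0],[-0.154,-0.127,0.04],[-0.154,-0.127,0.08],[-0.154,-0.127,0.12],[-0.154,-0.127,0.16],[-0.154,-0.127,0.18],[-0.154,-0.127,0.18],[-0.154,-0.127,0.18]], gripper=[1,1,1,1,1,1,1,1,1,1,1,1])

```text
time: 3.05
position: [0.5648, -0.0283, 0.2194]
tool_rot: [0.184, 0.983, 0.0, -0.002]
ft_force: [0.5, 0.1, 0.8]
grip_width: 0.0002
grip_force: 0.0
```

```bash
python3 - <<'E'
from go import *
from rig import viewer
import cv2
print(status.get_obs()['position'],status.get_obs()['ft_force'],go([.566,-.031,.179]))
for n in("side","top"): cv2.imwrite(f"pics/{n}1.png",viewer.camera(n)["pixels"])
a=[cv2.imread(f"pics/{n}1.png")[160:340,230:430] for n in("side","top")]
cv2.imwrite("pics/c1.png",cv2.resize(np.hstack(a),None,fx=2,fy=2))
E
```

```text
[ 0.56480232 -0.0283079   0.21936574] [0.54186861 0.09505604 0.75930625] [-0.0023 -0.0021  0.0404]
```

View pics/c1.png

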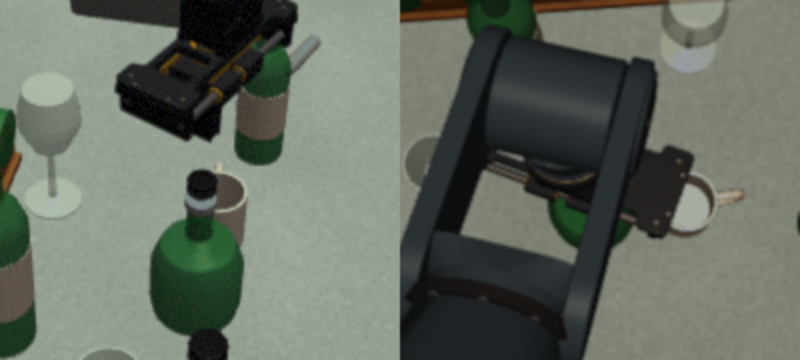

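The side view shows the closed fingertips directly above the squat cap, at about (332,230) against (330,248). Pressing slowly.

arm_command(delta_rot=[[0,0,0],[0,0,0],[0,0,0],[0,0,0],[0,0,0],[0,0,0],[0,0,0],[0,0,0],[0,0,0],[0,0,0],[0,0,0],[0,0,0]], delta_pos=[[-0.002,-0.002,0.008],[-0.002,-0.002,0.016],[-0.002,-0.002,0.02],[-0.002,-0.002,0.022],[-0.002,-0.002,0.024],[-0.002,-0.002,0.026],[-0.002,-0.002,0.028],[-0.002,-0.002,0.03],[-0.002,-0.002,0.032],[-0.002,-0.002,0.034],[-0.002,-0.002,0.035],[-0.002,-0.002,0.035]], gripper=[1,1,1,1,1,1,1,1,1,1,1,1])

```text
time: 4.15
position: [0.567, -0.0311, 0.1859]
tool_rot: [0.184, 0.983, 0.0, -0.0]
ft_force: [0.5, -0.6, -0.1]
grip_width: 0.0004
grip_force: 0.0
```

arm_command(delta_rot=[[0,0,0],[0,0,0],[0,0,0],[0,0,0],[0,0,0],[0,0,0]], delta_pos=[[0,0,0.002],[0,0,0.004],[0,0,0.006],[0,0,0.007],[0,0,0.007],[0,0,0.007]], gripper=[1,1,1,1,1,1])

```text
time: 4.65
position: [0.5672, -0.0311, 0.1791]
tool_rot: [0.184, 0.983, 0.0, -0.0]
ft_force: [-0.1, 0.2, 0.5]
grip_width: 0.0006
grip_force: 0.0
```

```bash
python3 - <<'E'
from go import *
from rig import viewer
import cv2
for i in range(3):
  im=viewer.camera("side")["pixels"];o=status.get_obs(); print(o['position'].__repr__(),o['ft_force'],o['moment'])
cv2.imwrite("pics/c2.png",cv2.resize(im[200:320,260:410],None,fx=5,fy=5))
E
```

```text
array([ 0.56725389, -0.03116169,  0.17924936]) [-0.70193186  0.00687574 -0.24579105] [-0.00573283 -0.00853242  0.0432652 ]
array([ 0.56729012, -0.03118047,  0.17931396]) [-0.19822718 -0.66836688 -0.11123165] [ 0.01608704 -0.06948463 -0.02503526]
array([ 0.56731996, -0.03116831,  0.1793446 ]) [ 0.20514282  0.24940665 -0.07393816] [-0.01137995  0.06599614  0.02906373]
```

View pics/c2.png

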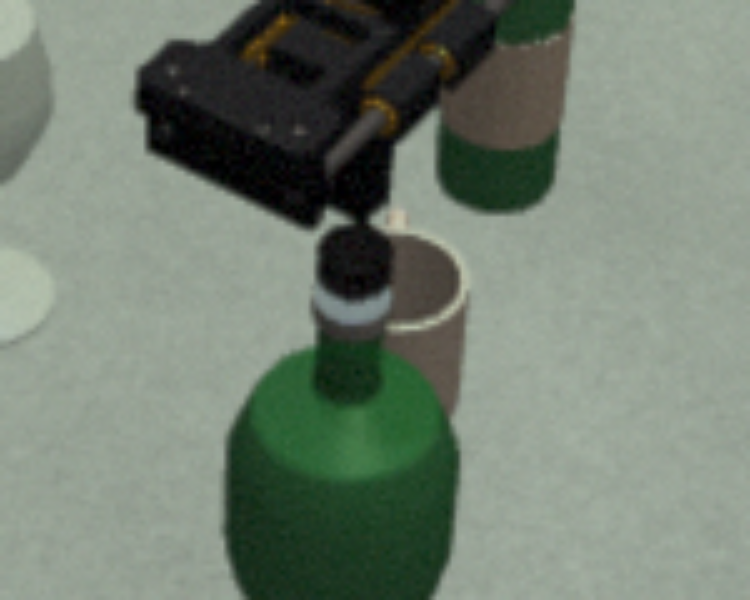

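```bash
python3 - <<'E'
from go import *
from rig import viewer
import cv2
def proj(c,p):
    P=np.array(c["pose"]);q=P[:3,:3].T@(np.array(p)-P[:3,3]);return np.array([c["fx"]*q[0]/q[2]+c["cx"],c["fy"]*q[1]/q[2]+c["cy"]])
c=viewer.camera("side");o=status.get_obs();p=o["position"]
print("tcp px",(proj(c,p)-[260,200])*5,"tcp+20mm",(proj(c,p+[0,0,.02])-[260,200])*5,"cap",(proj(c,[.566,-.031,.194])-[260,200])*5)
im=c["pixels"][225:275,305:355].astype(int)
im=np.clip(im*4,0,255).astype(np.uint8);cv2.imwrite("pics/c3.png",cv2.resize(im,(600,600),interpolation=cv2.INTER_CUBIC))
E
```

```text
tcp px [351.62889093 268.8411069 ] tcp+20mm [353.82459838 232.45002231] cap [356.37193043 243.26284402]
```

View pics/c3.png

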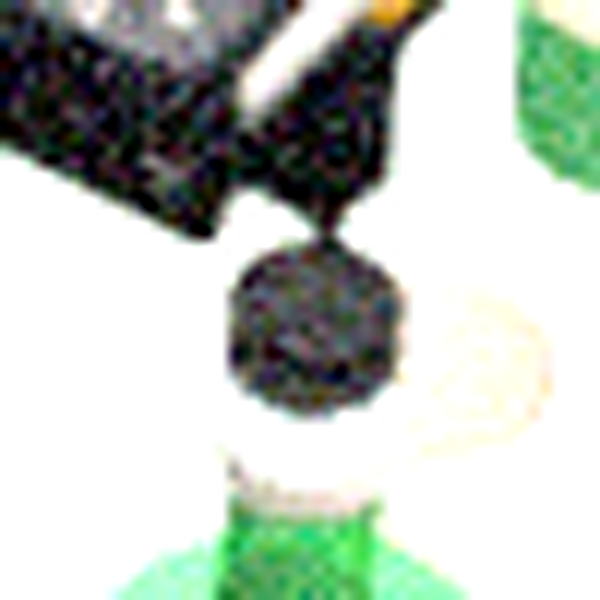

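```bash
cat >> h.py <<'E'
def proj(c,p):
    P=np.array(c["pose"]);q=P[:3,:3].T@(np.array(p)-P[:3,3]);return np.array([c["fx"]*q[0]/q[2]+c["cx"],c["fy"]*q[1]/q[2]+c["cy"]])
E
python3 - <<'E'
from go import *
from h import *
from rig import viewer
c=viewer.camera("side");o=status.get_obs();p=o["position"];M=R.from_quat(o["tool_rot"])
for z in(-.07,0,):
  for x,y in([(.0375,.095),(-.0375,.095)] if z else [(sx*.0095,sy*.015) for sx in(1,-1) for sy in(1,-1)]):
    print(z,x,y,proj(c,p+M.apply([x,y,z])).round(1))
print(o["grip_width"])
im=cv2.convertScaleAbs(c["pixels"][170:270,270:390],alpha=3);cv2.imwrite("pics/c4.png",cv2.resize(im,(720,600),interpolation=cv2.INTER_CUBIC))
E
```

```text
-0.07 0.0375 0.095 [319.8 263.7]
-0.07 -0.0375 0.095 [286.6 246.7]
0 0.0095 0.015 [330.1 260. ]
0 0.0095 -0.015 [338.4 251.6]
0 -0.0095 0.015 [322.2 256. ]
0 -0.0095 -0.015 [330.6 247.7]
0.00024788613542367467
```

View pics/c4.png

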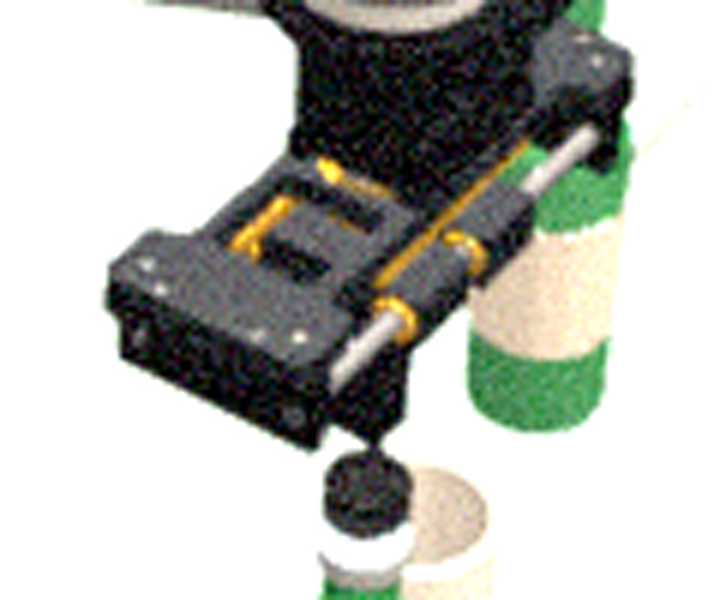

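```bash
python3 - <<'E'
from go import *
from h import *
from rig import viewer
cs={n:viewer.camera(n) for n in("side","top")}
print("base px",proj(cs["side"],[0,0,0]),proj(cs["top"],[0,0,0]))
P=np.array([.5648,-.0283,.2194]);M=R.from_quat(status.get_obs()["tool_rot"])
print("pred -y corners xy",[(P+M.apply([s*.0375,-.095,0])).round(3)[:2] for s in(1,-1)])
for uv in((372.5,235),(357.5,278)):
  o,d=ray(cs["top"],uv)
  for z in(.3,.35): print(uv,z,(o+d*(z-o[2])/d[2]).round(3))
cv2.imwrite("pics/t5.png",cv2.resize(cv2.convertScaleAbs(cs["top"]["pixels"][150:480,200:440],alpha=2.5),(436,600)))
E
```

```text
base px [598.50858941 381.14456099] [314.75867893 521.9185146 ]
pred -y corners xy [array([ 0.496, -0.103]), array([ 0.565, -0.13 ])]
(372.5, 235) 0.3 [ 0.582 -0.125  0.3  ]
(372.5, 235) 0.35 [ 0.572 -0.122  0.35 ]
(357.5, 278) 0.3 [ 0.504 -0.096  0.3  ]
(357.5, 278) 0.35 [ 0.499 -0.095  0.35 ]
```

View pics/t5.png

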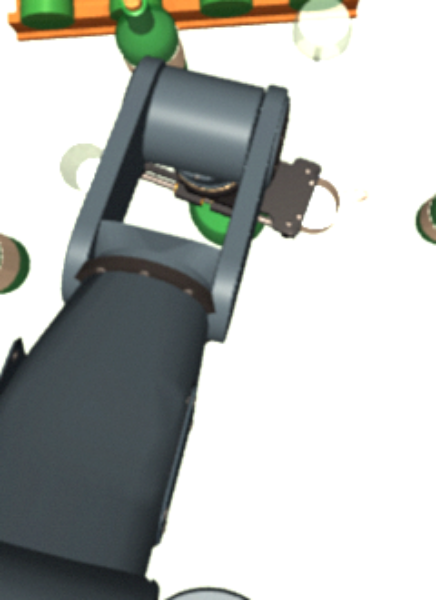

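Body and fingertip corners in the side view sit about 17 px above where the reported TCP projects, while the top view agrees in xy. So the real tip is about 40 mm higher than reported, which also explains the zero contact force. I'll descend further using the force reading as a guide: the plunger slides at about 2.5 N, and a clearly higher force means it has reached the collar.

arm_command(delta_rot=[[0,0,0],[0,0,0],[0,0,0],[0,0,0],[0,0,0],[0,0,0],[0,0,0],[0,0,0]], delta_pos=[[0,0,0.004],[0,0,0.008],[0,0,0.012],[0,0,0.015],[0,0,0.018],[0,0,0.02],[0,0,0.02],[0,0,0.02]], gripper=[1,1,1,1,1,1,1,1])

```text
time: 5.67
position: [0.5672, -0.0312, 0.1591]
tool_rot: [0.184, 0.983, 0.0, -0.0]
ft_force: [0.5, -0.0, -0.2]
grip_width: 0.0002
grip_force: 0.0
```

```bash
python3 - <<'E'
from go import *
from h import *
from rig import viewer
c=viewer.camera("side");o=status.get_obs();print(o["position"],o["ft_force"])
cv2.imwrite("pics/c6.png",cv2.resize(cv2.convertScaleAbs(c["pixels"][215:275,300:372],alpha=4),(720,600),interpolation=cv2.INTER_CUBIC))
E
```

```text
[ 0.56730155 -0.03118645  0.15927549] [-0.65784293 -0.10136847 -0.45088608]
```

View pics/c6.png

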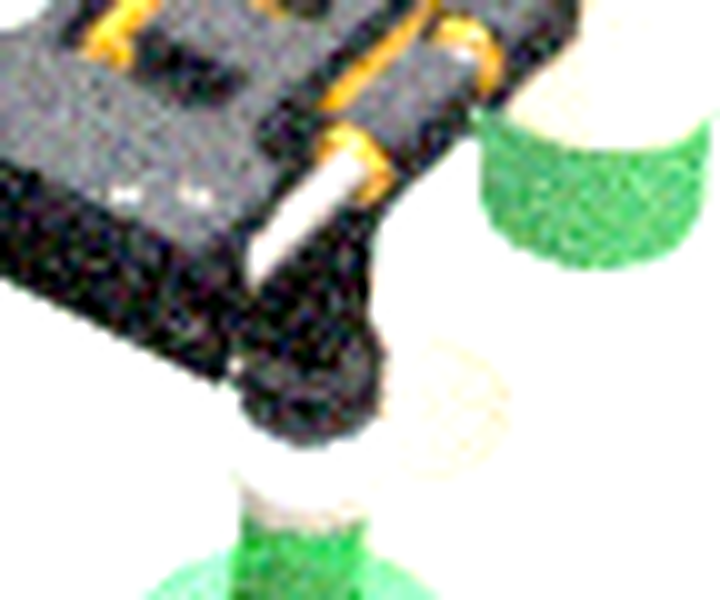

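The fingertip corner (px about 330.5,251) now overlaps the cap from the front and is horizontally centred on it, with about 5 mm left to contact. Descending gently.

arm_command(delta_rot=[[0,0,0],[0,0,0],[0,0,0],[0,0,0],[0,0,0],[0,0,0]], delta_pos=[[0,0,0.002],[0,0,0.004],[0,0,0.006],[0,0,0.008],[0,0,0.01],[0,0,0.01]], gripper=[1,1,1,1,1,1])

```text
time: 6.22
position: [0.5675, -0.0312, 0.1491]
tool_rot: [0.184, 0.983, -0.0, 0.0]
ft_force: [0.6, 0.4, 2.3]
grip_width: 0.0002
grip_force: 1.0
```

arm_command(delta_rot=[[0,0,0],[0,0,0],[0,0,0],[0,0,0]], delta_pos=[[0,0,0.002],[0,0,0.004],[0,0,0.004],[0,0,0.004]], gripper=[1,1,1,1])

```text
time: 6.55
position: [0.5675, -0.0312, 0.1452]
tool_rot: [0.184, 0.983, 0.0, 0.0]
ft_force: [0.5, -0.6, 1.7]
grip_width: 0.0005
grip_force: 0.8
```

Contact made, with the plunger sliding at about 2 N.

arm_command(delta_rot=[[0,0,0],[0,0,0],[0,0,0],[0,0,0]], delta_pos=[[0,0,0.002],[0,0,0.004],[0,0,0.004],[0,0,0.004]], gripper=[1,1,1,1])

```text
time: 6.88
position: [0.5675, -0.0312, 0.1416]
tool_rot: [0.184, 0.983, -0.0, 0.0]
ft_force: [0.5, -0.5, 5.2]
grip_width: 0.0006
grip_force: 2.5
```

arm_command(delta_rot=[[0,0,0],[0,0,0],[0,0,0],[0,0,0]], delta_pos=[[0,0,0.001],[0,0,0.002],[0,0,0.002],[0,0,0.002]], gripper=[1,1,1,1])

```text
time: 7.22
position: [0.5676, -0.0312, 0.1402]
tool_rot: [0.184, 0.983, -0.0, 0.001]
ft_force: [-0.7, -0.3, 7.7]
grip_width: -0.0
grip_force: 3.9
```

Past sliding force at 7.7 N, so the squat plunger is on its collar. This gives a tip offset of about +36 mm over the reported z. Up, then over to the half bottle.

arm_command(delta_rot=[[0,0,0],[0,0,0],[0,0,0],[0,0,0],[0,0,0],[0,0,0],[0,0,0],[0,0,0],[0,0,0],[0,0,0],[0,0,0],[0,0,0]], delta_pos=[[0,0,-0.01],[0,0,-0.04],[0,0,-0.08],[0,0,-0.12],[0,0,-0.14],[0,0,-0.14],[-0.079,-0.26,-0.14],[-0.079,-0.26,-0.14],[-0.079,-0.26,-0.14],[-0.079,-0.26,-0.14],[-0.079,-0.26,-0.14],[-0.079,-0.26,-0.14]], gripper=[1,1,1,1,1,1,1,1,1,1,1,1])

```text
time: 8.22
position: [0.5469, -0.2814, 0.2775]
tool_rot: [0.184, 0.983, 0.001, -0.002]
ft_force: [1.6, 0.3, 0.1]
grip_width: 0.0007
grip_force: 0.0
```

```bash
python3 -c "
from go import *
print(status.get_obs()['position'],go([.547,-.301,.230]))"
```

```text
[ 0.54689671 -0.28143392  0.27749235] [-0.0074 -0.0183  0.0474]
```

arm_command(delta_rot=[[0,0,0],[0,0,0],[0,0,0],[0,0,0],[0,0,0],[0,0,0]], delta_pos=[[-0.003,-0.008,0],[-0.003,-0.008,0],[-0.003,-0.008,0.02],[-0.003,-0.008,0.04],[-0.003,-0.008,0.045],[-0.003,-0.008,0.045]], gripper=[1,1,1,1,1,1])

```text
time: 8.72
position: [0.5469, -0.286, 0.2317]
tool_rot: [0.183, 0.983, 0.002, -0.003]
ft_force: [-0.4, 0.0, -0.2]
grip_width: 0.0004
grip_force: 0.0
```

```bash
python3 - <<'E'
from go import *
from h import *
from rig import viewer
c=viewer.camera("side");o=status.get_obs();print(o["position"],o["ft_force"],go([.547,-.301,.220]))
M=R.from_quat(o["tool_rot"])
print("tip corner px",proj(c,o["position"]+M.apply([.0095,.015,-.036])),"cap",proj(c,[.547,-.3016,.253]))
cv2.imwrite("pics/c7.png",cv2.resize(cv2.convertScaleAbs(c["pixels"][120:180,330:402],alpha=4),(720,600),interpolation=cv2.INTER_CUBIC))
E
```

```text
[ 0.547944   -0.28698888  0.2333317 ] [0.34243932 1.03061465 0.07147171] [-0.0042 -0.0134  0.0133]
tip corner px [366.83489071 152.44227547] cap [367.7448764  150.46457873]
```

View pics/c7.png

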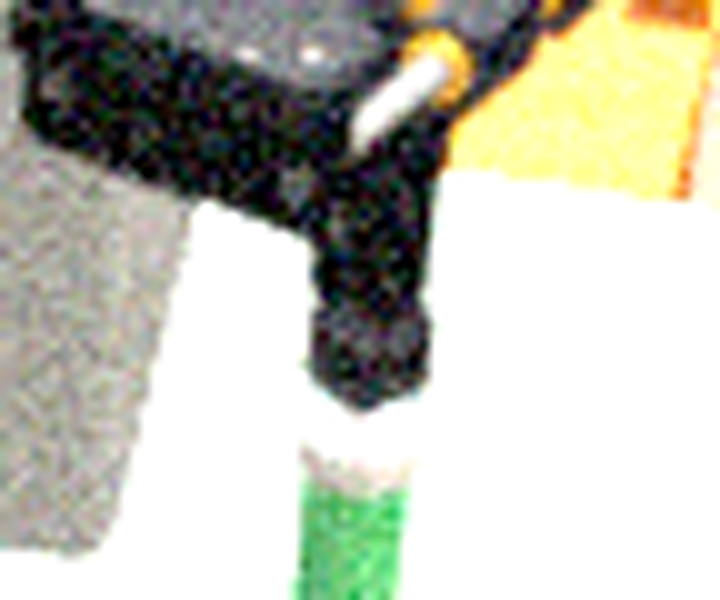

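The image shows the fingertip aligned horizontally over the half cap at px x about 366. Measured y is still about 13 mm short, so I correct that and settle before descending.

arm_command(delta_rot=[[0,0,0],[0,0,0],[0,0,0],[0,0,0]], delta_pos=[[-0.003,-0.012,0],[-0.003,-0.012,0],[-0.003,-0.012,0],[-0.003,-0.012,0]], gripper=[1,1,1,1])

```text
time: 9.1
position: [0.5472, -0.3018, 0.2352]
tool_rot: [0.184, 0.983, -0.0, 0.001]
ft_force: [0.2, -0.3, 0.3]
grip_width: 0.0005
grip_force: 0.0
```

arm_command(delta_rot=[[0,0,0],[0,0,0],[0,0,0],[0,0,0],[0,0,0],[0,0,0],[0,0,0],[0,0,0],[0,0,0],[0,0,0]], delta_pos=[[0,0,0.006],[0,0,0.012],[0,0,0.014],[0,0,0.016],[0,0,0.018],[0,0,0.02],[0,0,0.022],[0,0,0.024],[0,0,0.026],[0,0,0.026]], gripper=[1,1,1,1,1,1,1,1,1,1])

```text
time: 9.93
position: [0.5468, -0.3012, 0.208]
tool_rot: [0.184, 0.983, 0.0, -0.0]
ft_force: [-0.8, 0.4, 1.3]
grip_width: 0.0005
grip_force: 1.0
```

arm_command(delta_rot=[[0,0,0],[0,0,0],[0,0,0],[0,0,0]], delta_pos=[[0,0,0.002],[0,0,0.004],[0,0,0.005],[0,0,0.005]], gripper=[1,1,1,1])

```text
time: 10.27
position: [0.5468, -0.3012, 0.203]
tool_rot: [0.184, 0.983, 0.0, -0.0]
ft_force: [-0.3, -0.1, 2.8]
grip_width: 0.0005
grip_force: 1.2
```

arm_command(delta_rot=[[0,0,0],[0,0,0],[0,0,0],[0,0,0]], delta_pos=[[0,0,0.001],[0,0,0.002],[0,0,0.003],[0,0,0.003]], gripper=[1,1,1,1])

```text
time: 10.6
position: [0.5472, -0.3015, 0.201]
tool_rot: [0.184, 0.983, -0.0, 0.001]
ft_force: [-0.4, 1.1, 6.2]
grip_width: 0.0004
grip_force: 3.1
```

Half is sealed at 6.2 N. Rising and moving to the tall bottle.

arm_command(delta_rot=[[0,0,0],[0,0,0],[0,0,0],[0,0,0],[0,0,0],[0,0,0],[0,0,0],[0,0,0],[0,0,0],[0,0,0],[0,0,0],[0,0,0]], delta_pos=[[0,0,-0.01],[0,0,-0.05],[0,0,-0.09],[0,0,-0.13],[0,0,-0.16],[0,0,-0.16],[0.251,0.512,-0.16],[0.251,0.512,-0.16],[0.251,0.512,-0.16],[0.251,0.512,-0.16],[0.251,0.512,-0.16],[0.251,0.512,-0.16]], gripper=[1,1,1,1,1,1,1,1,1,1,1,1])

```text
time: 11.6
position: [0.5245, -0.0504, 0.3597]
tool_rot: [0.184, 0.983, 0.0, -0.0]
ft_force: [0.3, 0.7, 0.6]
grip_width: 0.0007
grip_force: 0.0
```

```bash
python3 -c "
from go import *
print(status.get_obs()['position'],go([.498,.267,.36]))"
```

```text
[ 0.52454755 -0.05036523  0.35967781] [ 1.396e-01  2.862e-01 -2.000e-04]
```

arm_command(delta_rot=[[0,0,0],[0,0,0],[0,0,0],[0,0,0],[0,0,0],[0,0,0],[0,0,0],[0,0,0],[0,0,0],[0,0,0],[0,0,0],[0,0,0]], delta_pos=[[0.135,0.276,0],[0.135,0.276,0],[0.135,0.276,0],[0.135,0.276,0],[0.135,0.276,0],[0.135,0.276,0],[0.135,0.276,0],[0.135,0.276,0],[0.135,0.276,0],[0.135,0.276,0],[0.135,0.276,0],[0.135,0.276,0]], gripper=[1,1,1,1,1,1,1,1,1,1,1,1])

```text
time: 12.6
position: [0.4995, 0.2526, 0.36]
tool_rot: [0.185, 0.983, -0.0, -0.0]
ft_force: [0.7, -0.5, 0.4]
grip_width: 0.0007
grip_force: 0.0
```

```bash
python3 -c "
from go import *
print(status.get_obs()['position'],go([.498,.267,.294]))"
```

```text
[0.49948964 0.25260488 0.35997866] [0.0066 0.0129 0.066 ]
```

arm_command(delta_rot=[[0,0,0],[0,0,0],[0,0,0],[0,0,0],[0,0,0],[0,0,0],[0,0,0]], delta_pos=[[0.004,0.01,0],[0.004,0.01,0],[0.004,0.01,0.03],[0.004,0.01,0.055],[0.004,0.01,0.065],[0.004,0.01,0.065],[0.004,0.01,0.065]], gripper=[1,1,1,1,1,1,1])

```text
time: 13.18
position: [0.4995, 0.2646, 0.2955]
tool_rot: [0.184, 0.983, -0.0, -0.0]
ft_force: [-0.3, -0.0, 0.1]
grip_width: 0.0005
grip_force: 0.0
```

arm_command(delta_rot=[[0,0,0],[0,0,0],[0,0,0],[0,0,0],[0,0,0],[0,0,0],[0,0,0],[0,0,0],[0,0,0],[0,0,0]], delta_pos=[[0.002,0.002,0.006],[0.002,0.002,0.012],[0.002,0.002,0.014],[0.002,0.002,0.016],[0.002,0.002,0.018],[0.002,0.002,0.02],[0.002,0.002,0.022],[0.002,0.002,0.024],[0.002,0.002,0.026],[0.002,0.002,0.026]], gripper=[1,1,1,1,1,1,1,1,1,1])

```text
time: 14.02
position: [0.4982, 0.2674, 0.2691]
tool_rot: [0.184, 0.983, 0.0, 0.0]
ft_force: [0.2, -0.0, 1.8]
grip_width: 0.0006
grip_force: 1.0
```

arm_command(delta_rot=[[0,0,0],[0,0,0],[0,0,0],[0,0,0]], delta_pos=[[0,0,0.002],[0,0,0.004],[0,0,0.006],[0,0,0.006]], gripper=[1,1,1,1])

```text
time: 14.35
position: [0.4982, 0.2673, 0.2629]
tool_rot: [0.184, 0.983, 0.0, 0.0]
ft_force: [1.7, 0.1, 2.2]
grip_width: 0.0003
grip_force: 1.2
```

arm_command(delta_rot=[[0,0,0],[0,0,0],[0,0,0],[0,0,0]], delta_pos=[[0,0,0.001],[0,0,0.002],[0,0,0.002],[0,0,0.002]], gripper=[1,1,1,1])

```text
time: 14.68
position: [0.4982, 0.2674, 0.2617]
tool_rot: [0.184, 0.983, 0.0, 0.0]
ft_force: [-1.2, 0.1, 4.9]
grip_width: 0.0008
grip_force: 2.4
```

One more millimetre, then retreat straight up.

arm_command(delta_rot=[[0,0,0],[0,0,0],[0,0,0],[0,0,0]], delta_pos=[[0,0,0.001],[0,0,0.001],[0,0,0.001],[0,0,0.001]], gripper=[1,1,1,1])

```text
time: 15.02
position: [0.4983, 0.2674, 0.2609]
tool_rot: [0.184, 0.983, 0.0, 0.0]
ft_force: [-1.4, 0.6, 6.2]
grip_width: 0.0004
grip_force: 3.1
```

arm_command(delta_rot=[[0,0,0],[0,0,0],[0,0,0],[0,0,0],[0,0,0],[0,0,0],[0,0,0],[0,0,0],[0,0,0]], delta_pos=[[0,0,-0.01],[0,0,-0.05],[0,0,-0.09],[0,0,-0.12],[0,0,-0.12],[0,0,-0.12],[0,0,-0.12],[0,0,-0.12],[0,0,-0.12]], gripper=[1,1,1,1,1,1,1,1,1])

```text
time: 15.77
position: [0.497, 0.2669, 0.3782]
tool_rot: [0.184, 0.983, -0.001, -0.002]
ft_force: [0.6, -0.1, -0.7]
grip_width: 0.0006
grip_force: 0.0
```

```bash
python3 - <<'E'
from rig import viewer,status
from h import *
c=viewer.camera("side")
for k in("squat","half","tall"):print(k,blob(c["pixels"],SEED["side"][k])[0].round(1))
o=status.get_obs();print(o["position"],o["ft_force"],o["joint_velocities"].round(3) if hasattr(o["joint_velocities"],"round") else o["joint_velocities"])
E
```

```text
squat [329.4 251.8]
half [363.7 151.5]
tall [333.1 339.3]
[0.49727066 0.26699772 0.37846928] [ 0.72155427  0.25659392 -0.19778052] [ 0.    -0.004 -0.011  0.     0.001 -0.   ]
```

Squat and half centroids may be contaminated by the arm in view, so I check the blob boxes numerically.

```bash
python3 - <<'E'
from rig import viewer
from h import *
a=cv2.imread("pics/side0.png");b=viewer.camera("side")["pixels"]
for k,(x,y) in SEED["side"].items():
    print(k,blob(a,(x,y))[1],blob(b,(x,y))[1])
    for n,im in(("before",a),("after",b)): print(n,y-16,im[y-16:y+24,x-2:x+3].max(2).mean(1).astype(int).tolist())
E
```

```text
squat [ 10   9  15  15 179] [  0   0  33  33 949]
before 236 [148, 149, 149, 151, 153, 151, 151, 147, 118, 39, 15, 18, 17, 20, 20, 20, 14, 22, 20, 11, 11, 19, 15, 39, 92, 131, 131, 128, 115, 60, 55, 50, 49, 48, 48, 44, 40, 40, 40, 42]
after 236 [15, 19, 27, 42, 45, 43, 39, 40, 41, 41, 39, 39, 42, 38, 33, 25, 21, 24, 33, 37, 42, 42, 42, 35, 33, 34, 34, 35, 40, 41, 42, 37, 41, 40, 38, 41, 37, 30, 28, 21]
half [ 10  10  12  13 126] [  0   0  33  33 799]
before 138 [148, 148, 149, 149, 147, 146, 147, 147, 148, 137, 52, 18, 15, 17, 14, 17, 16, 17, 10, 13, 16, 13, 35, 80, 106, 129, 128, 109, 62, 54, 52, 49, 48, 48, 49, 51, 47, 51, 48, 53]
after 138 [26, 31, 32, 31, 33, 35, 35, 34, 33, 35, 39, 38, 37, 36, 38, 39, 39, 37, 40, 39, 36, 38, 38, 35, 40, 37, 38, 38, 48, 62, 66, 61, 47, 41, 40, 36, 39, 53, 86, 131]
tall [  0   0  26  31 480] [  6  15  19  18 296]
before 315 [50, 50, 48, 48, 47, 48, 47, 47, 44, 23, 21, 17, 20, 15, 24, 19, 23, 22, 19, 19, 20, 23, 25, 23, 24, 12, 13, 20, 23, 22, 52, 115, 132, 132, 132, 132, 119, 66, 59, 53]
after 315 [61, 59, 57, 57, 59, 58, 54, 55, 56, 57, 52, 59, 111, 164, 145, 48, 22, 25, 25, 26, 26, 27, 26, 27, 25, 24, 27, 25, 29, 33, 19, 16, 22, 24, 24, 37, 74, 72, 67, 64]
```

The tall cap sits on its collar, with its top edge moved from row 324 to 330 and the collar hidden. The other two are behind the arm, so I swing it back to its start side to check them.

arm_command(delta_rot=[[0,0,0],[0,0,0],[0,0,0],[0,0,0],[0,0,0],[0,0,0],[0,0,0],[0,0,0],[0,0,0],[0,0,0],[0,0,0],[0,0,0]], delta_pos=[[0.36,0.2,0],[0.36,0.2,0],[0.36,0.2,0],[0.36,0.2,0],[0.36,0.2,0],[0.36,0.2,0],[0.36,0.2,0],[0.36,0.2,0],[0.36,0.2,0],[0.36,0.2,0],[0.36,0.2,0],[0.36,0.2,0]], gripper=[1,1,1,1,1,1,1,1,1,1,1,1])

```text
time: 16.87
position: [0.2328, 0.5848, 0.3789]
tool_rot: [0.182, 0.983, -0.001, -0.0]
ft_force: [-0.1, 0.1, -0.3]
grip_width: 0.0004
grip_force: 0.0
```

```bash
python3 - <<'E'
from rig import viewer,status
from h import *
a=cv2.imread("pics/side0.png");b=viewer.camera("side")["pixels"]
for k,(x,y) in SEED["side"].items():
    print(k,blob(a,(x,y))[1],blob(b,(x,y))[1])
    for n,im in(("before",a),("after",b)): print(n,y-16,im[y-16:y+24,x-2:x+3].max(2).mean(1).astype(int).tolist())
print(status.get_obs()["position"],status.get_obs()["joint_velocities"])
E
```

```text
squat [ 10   9  15  15 179] [  9  13  16  15 187]
before 236 [148, 149, 149, 151, 153, 151, 151, 147, 118, 39, 15, 18, 17, 20, 20, 20, 14, 22, 20, 11, 11, 19, 15, 39, 92, 131, 131, 128, 115, 60, 55, 50, 49, 48, 48, 44, 40, 40, 40, 42]
after 236 [148, 148, 150, 153, 151, 150, 151, 151, 150, 154, 159, 156, 118, 40, 15, 17, 19, 24, 19, 18, 21, 18, 20, 10, 13, 22, 18, 34, 69, 55, 55, 49, 47, 51, 49, 44, 41, 41, 41, 42]
half [ 10  10  12  13 126] [  9  15  13  18 155]
before 138 [148, 148, 149, 149, 147, 146, 147, 147, 148, 137, 52, 18, 15, 17, 14, 17, 16, 17, 10, 13, 16, 13, 35, 80, 106, 129, 128, 109, 62, 54, 52, 49, 48, 48, 49, 51, 47, 51, 48, 53]
after 138 [149, 147, 151, 149, 148, 146, 148, 148, 147, 149, 146, 149, 151, 144, 98, 30, 17, 17, 16, 18, 18, 19, 9, 11, 13, 15, 26, 61, 58, 54, 52, 47, 50, 48, 47, 48, 48, 50, 51, 53]
tall [  0   0  26  31 480] [  6  15  19  18 301]
before 315 [50, 50, 48, 48, 47, 48, 47, 47, 44, 23, 21, 17, 20, 15, 24, 19, 23, 22, 19, 19, 20, 23, 25, 23, 24, 12, 13, 20, 23, 22, 52, 115, 132, 132, 132, 132, 119, 66, 59, 53]
after 315 [51, 50, 50, 49, 49, 49, 47, 47, 45, 46, 42, 51, 94, 143, 126, 42, 13, 18, 20, 23, 19, 17, 23, 23, 22, 24, 25, 21, 25, 27, 16, 5, 16, 22, 17, 28, 63, 61, 56, 55]
[0.23409739 0.58385232 0.37920086] [-3.80724462e-02 -1.77826326e-02  1.06006870e-02 -3.41345343e-03
 -5.46039078e-05  2.12087881e-03]
```

All three caps are down and cover their collar tops, the bottles have not moved in the image, and the arm is clear.

```bash
python3 -c "
from rig import robot
print(robot.hand_in())"
```

```text
the job is handed in; nothing more can be done
None
```

I pressed the squat, half and tall plungers down onto their collars in that order, with measured force staying under 8 N, then moved the arm clear and handed the job in; no verdict came back.

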